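# Lock the test plug into the bench air coupler

## Task

Take the middle-sized of the three steel plugs from the stand and set it upright in the mouth of the air coupler, where it stops part-way in, and let go of it. Then draw the coupler's sleeve back by pressing its thumb paddle fully down, so that the plug drops home, and let the sleeve spring up again to lock it. Leave the other two plugs in the stand.

Things in the scene. Friction and masses are not known exactly. Their poses are not given: they have to be found in the camera images.
- plug_mid (a point): Plug to use: steel, 118 mm tall, 0.18-0.35 kg, hanging tip down in one of the stand's holes. Point: on its axis, 59 mm above the tip; z up. From the tip up: ridge 24 mm wide to 12 mm, neck 12 mm wide to 26, shank 24 mm wide to 70, flange 46 mm wide to 75 (rests on the stand), plain round grip 30 mm wide to 118: its middle is 37 mm, the flange's top 16 mm above this point. Lift it 75 mm to clear the stand, 130 the other plugs.
- plug_wide_mid (a point): Bystander, too thick for the coupler: a steel plug of the same height and build in another hole of the stand, shank 31 mm and grip 46 mm wide (as wide as its flange). Point on its axis, 59 mm above its tip.
- plug_slim_mid (a point): Bystander, too thin for the coupler: a steel plug of the same height and build in another hole of the stand, shank 14 mm and grip 16 mm wide. Point on its axis, 59 mm above its tip.
- stand: Fixed aluminium stand for the plugs: a plate 60 x 230 mm on two end legs, top 80 mm above the table, long side along its y axis, three holes 36 mm wide in a row 80 mm apart, the middle one at its centre. Origin on the table under its centre. The plugs have a few mm of play in the holes; which plug is where varies.
- mouth (a point): Centre of the coupler's mouth, 90 mm above the table: an upright brass socket on a fixed grey 100 mm square base, open upwards. A funnel 52 mm wide inside narrows over 12 mm to a bore 27 mm wide. Shut jaws 46 mm below the mouth stop the plug's tip: it then stands by itself, its flange 24 mm above the rim and plug_mid 13 mm above this point. z up, x horizontally away from the paddle.
- seat (a point): Floor of the coupler's bore on its axis, 68 mm below the mouth, where the tip of a plug that is home rests (flange 2 mm above the rim, plug_mid 9 mm below the mouth). When the sleeve is fully back the jaws open and the plug falls the 22 mm by its own weight; when the sleeve comes forward they close over the plug's ridge and lock it.
- paddle_top (a point): Centre of the top face of the thumb paddle: a flat dark-steel pad 36 x 34 mm, 6 mm thick, on an arm of the sleeve (the dark ring around the coupler). 78 mm from the coupler's axis along the mouth's -x axis; 95 mm above the table (5 mm above the mouth) with the sleeve forward. It moves straight down with the sleeve.
- sleeve (a joint): Position of the coupler's sleeve, m: 0 forward (up, locking), 0.014 fully back (down, jaws open); the jaws let the plug pass from about 0.010. A spring drives it up: about 4 N to start it, 11 N to hold it fully down.
There are look-alikes about, which are no part of the job. What is shaped like the part that bears plug_mid but green or turquoise is not meant.

How it is judged:
By the outcome, as a careful person would: the job done as asked, in the order asked, and still so for the second after the job is handed in, with the robot touching nothing.
It also fails if it takes over 48 s, if anything falls off the work surface, if the arm or the gripper's body presses on something with over 40 N, if the wrist force passes 120 N, or if a joint passes its speed limit or range.

## Robot

A 6-joint arm with a two-finger parallel gripper is mounted at the origin on the work surface. World frame = base frame: x ahead of the robot, y to its left, z up, the work surface at z = 0. Lengths are in m, angles in degrees, forces in N, time in s.
With the tool pointing down it reaches from about 0.3 to 0.75 m from the base axis. Payload 8.5 kg.
Tool frame: the origin (TCP) lies at the very end of the fingers, on their centre line; the grasp point (between the pads) lies env.pinch_z behind it (env.pinch_z is the distance from the TCP to the grasp point, in m); z points along the fingers, y is the line along which they close (so a half turn about z gives the same grasp; the last joint's range is limited). The gripper opens to 85 mm and grips with 20 to 120 N. Pads are 22 mm wide; open, the fingers measure 114 mm over their backs; the gripper's body (76 mm by 85 mm) begins 54 mm behind the grasp point. The pads swing forward as they close: fully open they stand 13 mm farther back than shut.
Start: joints at [-76.221, 21.807, 74.336, -0, 83.858, -12.336], TCP at [0.242, -0.494, 0.231] pointing down, gripper open.
Joint ranges: [-178.18, 178.18], [-50.72, 133.34], [12.68, 142.11], [-81.47, 261.47], [9.98, 163.14], [-165.26, 165.26]. Speed limits (degrees/s): [136.94, 136.94, 180, 180, 180, 180].

## Interface

Orientations are given as a 3x3 rotation matrix whose columns are the frame's x, y, z axes.
In Python, from rig import telemetry, get_image, env gives the robot as it stands. The module is installed in compiled form; this text tells all that it offers.
- The arm moves only by the tool apply_moves, never from a script. Its argument "series" is a list of rows, each a list of 7 numbers: the shift along the tool's x, y, z in mm, then the turn, a rotation vector about the tool's x, y, z in degrees, then the opening, from 0 (shut) to 1 (fully open). A call has 1 to 12 rows; each row shifts and turns the commanded pose from where the row before left it, along the tool's axes as they then stand; what a row does not reach is not made up. A row lasts 1/8 s, in which the tool goes at most 62.5 mm and 10.7 degrees, less where a joint would pass 70% of its speed; a pose out of reach is approached as far as the arm can. A call with a gripper value outside its range is refused whole. The fingers move at their own pace and stop on an object; "grip_force" is the grip in N (left out, the last holds). Time passes only in rows, so rows that do not move let the fingers close. It gives the time, the measured TCP pose, the force, the opening and the grip force at its end, in the units of the state.
- telemetry.observe(): the state, without advancing time (a new reading comes with each control period).
- get_image(name): name is "scene" or "top" or "wrist"; returns a dict with "frame" (384x512x3 uint8, red, green, blue), "z_map" (384x512 float32, m along the optical axis (not along the pixel's ray), 0 where there is no reading), "vertical_fov" (degrees; the focal length in pixels is half the picture's height over the tangent of half this angle, whatever the lens; pixels are square), "cx", "cy" (the principal point, pixels), "eye" and "attitude" of the camera in the world; the wrist camera has in their place "mount" (4x4, takes a point from camera to tool coordinates, whose origin is the TCP and whose axes are the flange's). Camera axes: x right, y up, looking along -z (the intrinsics and any distortion apply to the point x, -y, -z); pixel columns grow to the right and rows downward; lengths in m; the calibration is good to about 2 mm. A picture is of the moment at which its call begins: read the wrist's pose just before it.
- env.close_job(): hands the job in; it is judged then, once.
The state is a dict: "time_s": time; "q": joint angles; "qvel": joint speeds; "joint_efforts": joint torques, N m; "position": TCP position; "tool_rot": TCP orientation; "ft_force": force on the tool from outside, world axes, zero at the start; "wrist_torque": the same for the moment, N m; "grip_width": finger opening in m; "gripper_force": force on a finger pad.
Only numpy, scipy, OpenCV 4.12 (cv2) and the standard library are available. Lean on these libraries where they do the work, as an engineer would, in place of code of your own. Each camera call takes 0.05 s, during which the arm holds its last target. There are 200 camera calls.

## Working session

There is one attempt and no reset: what is moved stays moved. The work goes in short steps, Python scripts to look and compute and a tool call to move; the robot and the scene stay as the last step left them, time stands still between calls to the robot, and variables do not carry over. Pictures are saved under pics/ and viewed, at most 10 in all, crops included, and the job is handed in when it is done.

Besides the shell and the picture viewer there is one more tool, called after "Emit:" as name(argument=value, ...), one argument or row to a line, values as JSON. apply_moves: Moves the arm, as the interface text tells. Its arguments: {"type":"object","properties":{"series":{"type":"array"},"grip_force":{"type":"number"}},"required":["series"]}

```bash
mkdir -p pics; cat > h.py <<'E'
import numpy as np, cv2
from rig import telemetry, get_image, env
def cam(name):
    s=telemetry.observe(); im=get_image(name)
    if name=="wrist":
        T=np.eye(4);T[:3,:3]=np.array(s["tool_rot"]).reshape(3,3);T[:3,3]=s["position"]
        M=T@np.array(im["mount"]); im["eye"]=M[:3,3]; im["attitude"]=M[:3,:3]
    im["f"]=192/np.tan(np.radians(im["vertical_fov"])/2)
    return im
def ray(im,u,v):
    d=np.array([(u-im["cx"])/im["f"],-(v-im["cy"])/im["f"],-1.]); return np.array(im["attitude"]).reshape(3,3)@d
def onz(im,u,v,z):
    d=ray(im,u,v);e=np.array(im["eye"]);return e+d*(z-e[2])/d[2]
def pt(im,u,v): return np.array(im["eye"])+ray(im,u,v)*im["z_map"][int(v),int(u)]
def save(a,n): cv2.imwrite("pics/"+n,cv2.cvtColor(a,cv2.COLOR_RGB2BGR))
E
python3 - <<'E'
from h import *
import pickle
for n in("top","scene"):
    im=cam(n); save(im["frame"],n+".png"); pickle.dump(im,open(n+".pkl","wb"))
    print({k:v for k,v in im.items() if k not in("frame","z_map")})
print(env.pinch_z, telemetry.observe())
E
```

```text
{'vertical_fov': 52.02731328635726, 'cx': 252.8898801448745, 'cy': 186.98448537906017, 'eye': array([0.36579106, 0.00390854, 0.90353064]), 'attitude': array([[ 0.07934116,  0.97104202, -0.22534945],
       [-0.99684515,  0.07679393, -0.02006089],
       [-0.0021745 ,  0.22623016,  0.97407145]]), 'f': np.float64(393.4203104548235)}
{'vertical_fov': 45.53747593817688, 'cx': 254.67058043083287, 'cy': 193.8179608219703, 'eye': array([ 1.05279538, -0.6888494 ,  0.92450481]), 'attitude': array([[ 0.83011316, -0.37938607,  0.40862984],
       [ 0.55723734,  0.59068714, -0.58358826],
       [-0.01996713,  0.7121481 ,  0.70174525]]), 'f': np.float64(457.4484753082609)}
0.0187 {'time_s': 0.1, 'q': array([-7.62197137e+01,  2.18376891e+01,  7.43789833e+01, -4.79758893e-04,
        8.38572930e+01, -1.23372543e+01]), 'qvel': array([-0.00187548,  0.01444032, -0.11824403, -0.05004037, -0.09532832,
       -0.07417576]), 'joint_efforts': array([ 1.66139263e-03, -4.49220979e+01, -2.31656528e+01, -2.50333042e-04,
        3.62552695e-03,  9.22654891e-06]), 'position': array([ 0.24203854, -0.4935947 ,  0.23077668]), 'tool_rot': array([[ 8.97892496e-01,  4.40214682e-01, -3.15586911e-04],
       [ 4.40214714e-01, -8.97891663e-01,  1.25179985e-03],
       [ 2.67697814e-04, -1.26290769e-03, -9.99999167e-01]]), 'ft_force': array([-0.91478314,  0.1964605 ,  0.60907119]), 'wrist_torque': array([ 0.03981348,  0.03250093, -0.00940145]), 'gripper_force': 0.0, 'grip_width': 0.0856367626207004}
```

View pics/top.png

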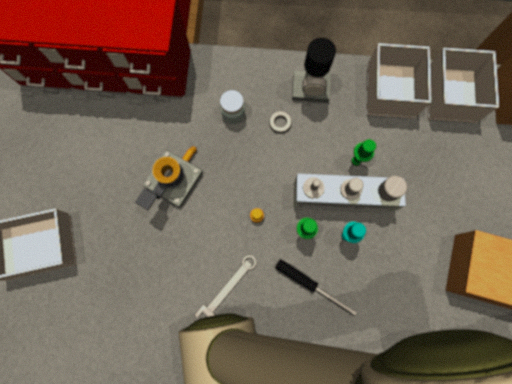

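View pics/scene.png

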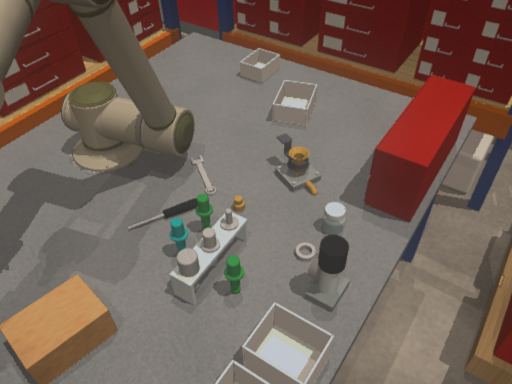

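The stand holds slim at (314,184), mid at (352,187) and wide at (394,187) in the top view. The mid plug is the middle one: grey steel, grip between the other two in width. The green and turquoise ones at (365,150), (307,228) and (354,232) stand loose and are decoys. The coupler is at (167,170) and the dark paddle at about (150,195). An orange handle is on the far side, at (190,153).

```bash
python3 - <<'E'
from h import *
import pickle
im=pickle.load(open("top.pkl","rb"))
F=im["frame"];Z=im["z_map"]
a=cv2.resize(F[130:230,270:420],None,fx=5,fy=5,interpolation=cv2.INTER_CUBIC)[:,:750]
b=cv2.resize(F[130:230,120:220],None,fx=5,fy=5,interpolation=cv2.INTER_CUBIC)
save(cv2.resize(np.hstack([a,b]),(800,320)),"crop1.png")
# world cloud
v,u=np.mgrid[0:384,0:512]
d=np.stack([(u-im["cx"])/im["f"],-(v-im["cy"])/im["f"],-np.ones(u.shape)],-1)@im["attitude"].T
W=im["eye"]+d*Z[...,None]
np.save("W.npy",W)
def rep(n,m):
    P=W[m]; print(n,len(P),P.mean(0).round(4),np.ptp(P[:,:2],axis=0).round(4), ((P[:,:2].min(0)+P[:,:2].max(0))/2).round(4))
for n,uu in(("slim",(300,330)),("mid",(338,370)),("wide",(378,410))):
    m=(u>uu[0])&(u<uu[1])&(v>168)&(v<205)&(W[...,2]>.12)&(W[...,2]<.14); rep(n,m)
m=(u>290)&(u<410)&(v>165)&(v<212)&(abs(W[...,2]-.08)<.004); rep("stand",m)
print(cv2.minAreaRect(W[m][:,:2].astype(np.float32)*1000))
hsv=cv2.cvtColor(F,cv2.COLOR_RGB2HSV)
m=(u>145)&(u<188)&(v>150)&(v<190)&(abs(W[...,2]-.09)<.004); rep("rim",m)
c=cv2.minEnclosingCircle(W[m][:,:2].astype(np.float32)*1000);print(c)
m=(u>130)&(u<165)&(v>178)&(v<215)&(abs(W[...,2]-.095)<.004); rep("pad",m)
print(cv2.minAreaRect(W[m][:,:2].astype(np.float32)*1000))
E
```

```text
slim 53 [ 0.5649 -0.1064  0.1275] [0.014  0.0138] [ 0.5652 -0.1063]
mid 181 [ 0.5678 -0.1859  0.1278] [0.0295 0.0295] [ 0.5684 -0.1865]
wide 411 [ 0.5702 -0.2655  0.1283] [0.046  0.0457] [ 0.5714 -0.2667]
stand 1748 [ 0.565  -0.1758  0.0807] [0.0666 0.2311] [ 0.5684 -0.1873]
((568.5316162109375, -187.2723388671875), (61.161808013916016, 230.9417724609375), 1.6832934617996216)
rim 251 [0.5798 0.2138 0.0893] [0.0783 0.0616] [0.5701 0.2144]
((567.5330200195312, 221.20166015625), 43.769161224365234)
pad 292 [0.5118 0.243  0.0951] [0.0666 0.0558] [0.5216 0.238 ]
((525.9133911132812, 236.7108612060547), (34.753849029541016, 69.5886459350586), 64.06866455078125)
```

View pics/crop1.png

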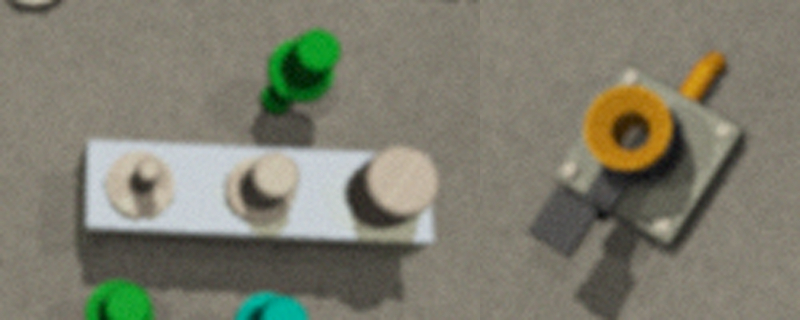

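```bash
python3 - <<'E'
from h import *
import pickle
im=pickle.load(open("top.pkl","rb"));W=np.load("W.npy");F=im["frame"]
v,u=np.mgrid[0:384,0:512]
h=cv2.cvtColor(F,cv2.COLOR_RGB2HSV)
g=(h[...,0]>45)&(h[...,0]<100)&(h[...,1]>120)&(v>130)&(v<250)&(u<400)
n,l,st,c=cv2.connectedComponentsWithStats(g.astype(np.uint8))
for i in range(1,n):
    if st[i,4]>40:
        P=W[(l==i)]; t=P[P[:,2]>P[:,2].max()-.008]; print("decoy",c[i].round(),t.mean(0).round(3),P.min(0).round(3),P.max(0).round(3))
o=(h[...,0]>10)&(h[...,0]<25)&(h[...,1]>150)&(u>140)&(u<200)&(v>140)&(v<195)
m=o&(abs(W[...,2]-.09)<.003);P=W[m][:,:2].astype(np.float32)*1000;print("rim",m.sum(),cv2.minEnclosingCircle(P),P.mean(0))
dk=(h[...,2]<100)&(h[...,1]<90)&(u>130)&(u<160)&(v>178)&(v<210)&(abs(W[...,2]-.095)<.003)
P=W[dk][:,:2].astype(np.float32)*1000;print("pad",dk.sum(),P.mean(0),cv2.minAreaRect(P))
E
```

```text
decoy [364. 152.] [0.366 0.004 0.904] [ 0.366 -0.259 -0.001] [0.676 0.004 0.904]
decoy [307. 228.] [0.366 0.004 0.904] [ 0.366 -0.133 -0.001] [0.501 0.004 0.904]
decoy [354. 232.] [ 0.478 -0.196  0.118] [ 0.456 -0.242 -0.001] [ 0.501 -0.175  0.121]
rim 177 ((578.802490234375, 210.28582763671875), 28.721569061279297) [578.77203 210.49525]
pad 256 [510.5629  242.24745] ((511.36614990234375, 242.00164794921875), (31.449663162231445, 38.88167190551758), 63.87248229980469)
```

Emit:
apply_moves(
  series=[
    [47.6, -14.8, 0, 0, 0, 0, 0.65],
    [47.6, -14.8, 0, 0, 0, 0, 0.65],
    [47.6, -14.8, 0, 0, 0, 0, 0.65],
    [47.6, -14.8, 0, 0, 0, 0, 0.65],
    [47.6, -14.8, 0, 0, 0, 0, 0.65],
    [47.6, -14.8, 0, 0, 0, 0, 0.65],
    [47.6, -14.8, 0, 0, 0, 0, 0.65],
    [47.6, -14.8, 0, 0, 0, 0, 0.65],
    [47.6, -14.8, 0, 0, 0, 0, 0.65],
    [0, 0, 0, 0, 0, 0, 0.65],
  ],
)

```text
time_s: 1.35
position: [0.5696, -0.1832, 0.2305]
tool_rot: [[0.896, 0.444, -0.001], [0.444, -0.896, 0.001], [-0.0, -0.001, -1.0]]
ft_force: [-0.3, 0.1, 0.2]
grip_width: 0.0555
gripper_force: 0.0
```

Emit:
apply_moves(
  series=[
    [0, 0, 0, 0, 0, -10.6, 0.65],
    [0, 0, 0, 0, 0, -10.6, 0.65],
    [0, 0, 0, 0, 0, -10.6, 0.65],
    [0, 0, 0, 0, 0, -10.6, 0.65],
    [0, 0, 0, 0, 0, -10.6, 0.65],
    [0, 0, 0, 0, 0, -9, 0.65],
    [0, 0, 0, 0, 0, 0, 0.65],
  ],
)

```text
time_s: 2.22
position: [0.5676, -0.1862, 0.2311]
tool_rot: [[0.035, 0.999, -0.001], [0.999, -0.035, 0.0], [0.0, -0.001, -1.0]]
ft_force: [0.2, 0.1, 0.4]
grip_width: 0.0555
gripper_force: 0.0
```

```bash
python3 - <<'E'
from h import *
s=telemetry.observe();print(s["position"],s["tool_rot"],s["q"],s["grip_width"])
im=cam("wrist");save(im["frame"],"w1.png")
v,u=np.mgrid[0:384,0:512]
d=np.stack([(u-im["cx"])/im["f"],-(v-im["cy"])/im["f"],-np.ones(u.shape)],-1)@im["attitude"].T
W=im["eye"]+d*im["z_map"][...,None]
m=(abs(W[...,2]-.128)<.006)&(abs(W[...,0]-.568)<.03)&(abs(W[...,1]+.186)<.03)&(im["z_map"]>.01)
P=W[m]
if len(P): print(len(P),P.mean(0),np.ptp(P,axis=0),cv2.minEnclosingCircle(P[:,:2].astype(np.float32)*1000),u[m].mean(),v[m].mean())
E
```

```text
[ 0.56761859 -0.18620623  0.23111734] [[ 3.51243675e-02  9.99382764e-01 -6.07571058e-04]
 [ 9.99382934e-01 -3.51242546e-02  1.95481985e-04]
 [ 1.74020846e-04 -6.14062328e-04 -9.99999796e-01]] [-2.95023134e+01  2.66648863e+01  6.63753166e+01 -7.40526914e-03
  8.69956104e+01 -2.74890339e+01] 0.055470567164030114
938 [ 0.56917931 -0.18601115  0.12796818] [0.02918852 0.02997462 0.00840333] ((569.2835083007812, -187.1909637451172), 15.122934341430664) 258.99466950959487 187.06076759061833
```

View pics/w1.png

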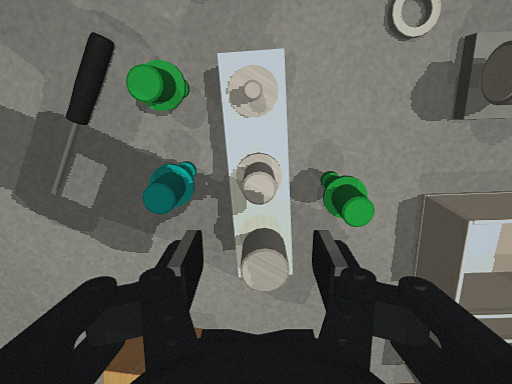

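The wrist view shows the mid plug's grip at (259,187), between the slim one (253,90) and the wide one (265,262). The decoys at (165,190) and (350,200) stay outside the fingers' reach.

Emit:
apply_moves(
  series=[
    [0, 1.5, 25, 0, 0, 0, 0.65],
    [0, 0, 30, 0, 0, 0, 0.65],
    [0, 0, 30, 0, 0, 0, 0.65],
    [0, 0, 30, 0, 0, 0, 0.65],
    [0, 0, 25, 0, 0, 0, 0.65],
    [0, 0, 0, 0, 0, 0, 0.65],
    [0, 0, 0, 0, 0, 0, 0],
    [0, 0, 0, 0, 0, 0, 0],
    [0, 0, 0, 0, 0, 0, 0],
    [0, 0, 0, 0, 0, 0, 0],
    [0, 0, 0, 0, 0, 0, 0],
  ],
  grip_force=60,
)

```text
time_s: 3.65
position: [0.5701, -0.1861, 0.0929]
tool_rot: [[0.033, 0.999, 0.002], [0.999, -0.033, -0.001], [-0.001, 0.002, -1.0]]
ft_force: [-0.8, -0.7, 6.5]
grip_width: 0.0285
gripper_force: 59.7
```

Emit:
apply_moves(
  series=[
    [0, 0, -10, 0, 0, 0, 0],
    [0, 0, -25, 0, 0, 0, 0],
    [0, 0, -25, 0, 0, 0, 0],
    [0, 0, -25, 0, 0, 0, 0],
    [0, 0, -30, 0, 0, 0, 0],
    [0, 0, -30, 0, 0, 0, 0],
    [0, 0, 0, 0, 0, 0, 0],
  ],
)

```text
time_s: 4.53
position: [0.5702, -0.1859, 0.2385]
tool_rot: [[0.033, 0.999, 0.004], [0.999, -0.033, -0.002], [-0.002, 0.004, -1.0]]
ft_force: [0.1, 0.1, -3.9]
grip_width: 0.0285
gripper_force: 59.6
```

```bash
python3 - <<'E'
from h import *
s=telemetry.observe();print(s["position"],s["ft_force"],s["q"],s["grip_width"])
im=cam("scene");save(cv2.resize(im["frame"][60:330,110:430],None,fx=2,fy=2),"s2.png")
E
```

```text
[ 0.57018934 -0.18589104  0.23851606] [ 0.10713995  0.14648772 -3.87374076] [-2.93581881e+01  2.65124765e+01  6.54089006e+01  6.25863192e-03
  8.78137316e+01 -2.74751010e+01] 0.028489273021733964
```

View pics/s2.png

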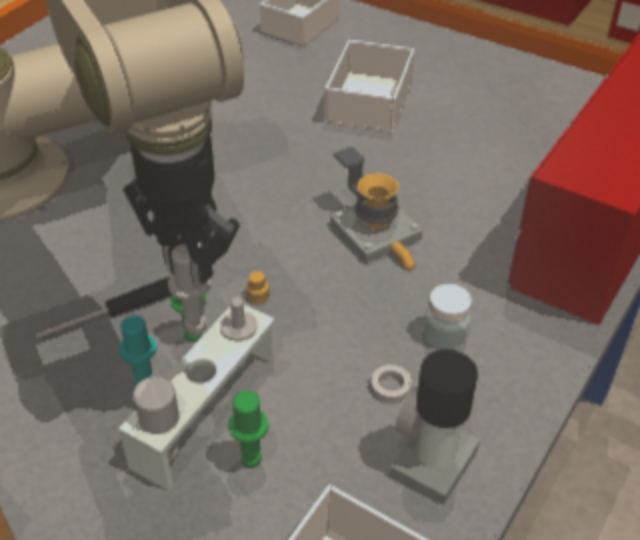

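The scene view shows the mid plug lifted and held upright at (185,290), with the middle hole empty. The coupler is at (378,195), paddle at (350,160).

Emit:
apply_moves(
  series=[
    [20, -0.2, 0, 0, 0, 0, 0],
    [42, -0.4, 0, 0, 0, 0, 0],
    [42, -0.4, 0, 0, 0, 0, 0],
    [42, -0.4, 0, 0, 0, 0, 0],
    [42, -0.4, 0, 0, 0, 0, 0],
    [42, -0.4, 0, 0, 0, 0, 0],
    [42, -0.4, 0, 0, 0, 0, 0],
    [42, -0.5, 0, 0, 0, 0, 0],
    [42, -0.5, 0, 0, 0, 0, 0],
    [40, -0.4, 0, 0, 0, 0, 0],
    [0, 0, 0, 0, 0, 0, 0],
    [0, 0, 0, 0, 0, 0, 0],
  ],
)

```text
time_s: 6.08
position: [0.578, 0.2103, 0.2353]
tool_rot: [[0.032, 0.999, -0.002], [0.999, -0.032, -0.001], [-0.001, -0.002, -1.0]]
ft_force: [-0.4, 0.3, -2.9]
grip_width: 0.0283
gripper_force: 59.6
```

```bash
python3 - <<'E'
from h import *
s=telemetry.observe();print(s["position"],s["tool_rot"],s["q"],s["grip_width"])
for n in("wrist","top"):
    im=cam(n);F=im["frame"];h=cv2.cvtColor(F,cv2.COLOR_RGB2HSV)
    if n=="wrist": save(F,"w3.png")
    v,u=np.mgrid[0:384,0:512]
    d=np.stack([(u-im["cx"])/im["f"],-(v-im["cy"])/im["f"],-np.ones(u.shape)],-1)@im["attitude"].T
    W=im["eye"]+d*im["z_map"][...,None]
    near=np.hypot(W[...,0]-.579,W[...,1]-.2105)<.04
    m=(abs(W[...,2]-.09)<.004)&near&(h[...,0]>8)&(h[...,0]<27)&(h[...,1]>130)
    P=W[m]; 
    if len(P)>10: print(n,"rim",len(P),P.mean(0),cv2.minEnclosingCircle(P[:,:2].astype(np.float32)*1000))
    m=(abs(W[...,2]-.095)<.003)&(np.hypot(W[...,0]-.51,W[...,1]-.242)<.035)
    P=W[m]
    if len(P)>10: print("pad",len(P),P.mean(0),cv2.minAreaRect(P[:,:2].astype(np.float32)*1000))
    for z in(.155,.165,.175,.185):  # plug body section
        m=(abs(W[...,2]-z)<.005)&near; P=W[m]
        if len(P)>5: print(" z",z,len(P),P.min(0).round(4),P.max(0).round(4))
E
```

```text
[0.57798161 0.21030682 0.23532984] [[ 3.24171451e-02  9.99472461e-01 -1.98224990e-03]
 [ 9.99474246e-01 -3.24182662e-02 -5.36064357e-04]
 [-6.00042667e-04 -1.96383005e-03 -9.99997892e-01]] [ 8.98652043e+00  2.84053708e+01  6.26930719e+01 -1.25984770e-02
  8.90185354e+01  1.08444742e+01] 0.028302347411312656
wrist rim 957 [0.58023031 0.21694939 0.08894681] ((580.063720703125, 211.36209106445312), 29.226396560668945)
pad 1432 [0.51297421 0.24468993 0.09509823] ((513.1744384765625, 243.8887481689453), (34.158451080322266, 39.05852127075195), 64.43026733398438)
 z 0.155 48 [0.5662 0.2098 0.1548] [0.59   0.2212 0.1599]
 z 0.165 209 [0.5665 0.2112 0.1602] [0.5897 0.2214 0.166 ]
 z 0.175 12 [0.5689 0.2161 0.1787] [0.5877 0.221  0.18  ]
 z 0.185 87 [0.5706 0.2173 0.18  ] [0.587  0.2213 0.1896]
top rim 190 [0.57562734 0.20926354 0.08929219] ((578.3690185546875, 211.3443145751953), 29.35439682006836)
pad 263 [0.51074391 0.24326758 0.09518588] ((512.1097412109375, 243.47024536132812), (34.78374099731445, 38.8490104675293), 64.1025161743164)
 z 0.155 10 [0.5657 0.1969 0.1566] [0.5792 0.2111 0.1594]
 z 0.165 41 [0.5654 0.1971 0.1602] [0.5849 0.2157 0.1685]
 z 0.185 21 [0.5658 0.1969 0.1802] [0.5819 0.2134 0.1895]
```

View pics/w3.png

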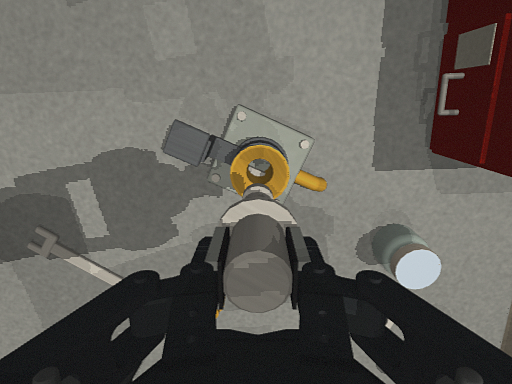

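The plug sits about 1.5 mm short in x and 2 mm in y relative to the mouth at (260,170). I'll correct that and lower it.

Emit:
apply_moves(
  series=[
    [2, 1.5, 15, 0, 0, 0, 0],
    [0, 0, 20, 0, 0, 0, 0],
    [0, 0, 15, 0, 0, 0, 0],
    [0, 0, 10, 0, 0, 0, 0],
    [0, 0, 8, 0, 0, 0, 0],
    [0, 0, 8, 0, 0, 0, 0],
    [0, 0, 6, 0, 0, 0, 0],
    [0, 0, 0, 0, 0, 0, 0],
  ],
)

```text
time_s: 7.18
position: [0.5801, 0.2122, 0.154]
tool_rot: [[0.033, 0.999, -0.001], [0.999, -0.033, -0.0], [-0.0, -0.001, -1.0]]
ft_force: [1.0, -1.0, -3.2]
grip_width: 0.0286
gripper_force: 59.6
```

Lateral force is small, so the tip is in the bore. Lowering on to the jaws.

Emit:
apply_moves(
  series=[
    [0, 0, 6, 0, 0, 0, 0],
    [0, 0, 6, 0, 0, 0, 0],
    [0, 0, 5, 0, 0, 0, 0],
    [0, 0, 4, 0, 0, 0, 0],
    [0, 0, 3, 0, 0, 0, 0],
    [0, 0, 0, 0, 0, 0, 0],
  ],
)

```text
time_s: 7.92
position: [0.5802, 0.2121, 0.1301]
tool_rot: [[0.033, 0.999, -0.0], [0.999, -0.033, -0.0], [-0.0, -0.0, -1.0]]
ft_force: [0.9, -0.0, -3.6]
grip_width: 0.0281
gripper_force: 59.6
```

Emit:
apply_moves(
  series=[
    [0, 0, 1.5, 0, 0, 0, 0],
    [0, 0, 1.5, 0, 0, 0, 0],
    [0, 0, 0, 0, 0, 0, 0],
  ],
)

```text
time_s: 8.3
position: [0.5802, 0.2121, 0.1273]
tool_rot: [[0.033, 0.999, -0.0], [0.999, -0.033, -0.0], [-0.0, -0.0, -1.0]]
ft_force: [0.4, 0.6, -2.1]
grip_width: 0.0283
gripper_force: 59.6
```

Emit:
apply_moves(
  series=[
    [0, 0, 1, 0, 0, 0, 0],
    [0, 0, 0, 0, 0, 0, 0],
  ],
)

```text
time_s: 8.55
position: [0.5804, 0.2122, 0.1268]
tool_rot: [[0.033, 0.999, 0.001], [0.999, -0.033, 0.0], [0.0, 0.001, -1.0]]
ft_force: [-1.4, 0.5, 2.7]
grip_width: 0.0284
gripper_force: 60.0
```

Contact on the jaws at the expected height. Releasing and rising straight up, then closing the fingers.

Emit:
apply_moves(
  series=[
    [0, 0, 0, 0, 0, 0, 0.65],
    [0, 0, 0, 0, 0, 0, 0.65],
    [0, 0, 0, 0, 0, 0, 0.65],
    [0, 0, -20, 0, 0, 0, 0.65],
    [0, 0, -30, 0, 0, 0, 0.65],
    [0, 0, -30, 0, 0, 0, 0.65],
    [0, 0, -20, 0, 0, 0, 0.65],
    [0, 0, 0, 0, 0, 0, 0.65],
  ],
)

```text
time_s: 9.55
position: [0.5807, 0.2122, 0.2276]
tool_rot: [[0.033, 0.999, 0.003], [0.999, -0.033, 0.001], [0.001, 0.003, -1.0]]
ft_force: [-0.7, 0.2, -0.1]
grip_width: 0.0557
gripper_force: 0.0
```

```bash
cat > chk.py <<'E'
from h import *
s=telemetry.observe();print(s["position"],s["tool_rot"].round(3).tolist(),s["ft_force"])
for n in("wrist","top"):
    im=cam(n)
    v,u=np.mgrid[0:384,0:512]
    d=np.stack([(u-im["cx"])/im["f"],-(v-im["cy"])/im["f"],-np.ones(u.shape)],-1)@im["attitude"].T
    W=im["eye"]+d*im["z_map"][...,None]
    near=(np.hypot(W[...,0]-.579,W[...,1]-.2115)<.04)&(W[...,2]<.175)
    P=W[near]
    if len(P):
        zt=np.percentile(P[:,2],97);t=P[abs(P[:,2]-zt)<.003];print(n,"plug top z",zt,len(t),t.mean(0),cv2.minEnclosingCircle(t[:,:2].astype(np.float32)*1000))
    m=(abs(W[...,2]-.091)<.009)&(np.hypot(W[...,0]-.51,W[...,1]-.242)<.03)
    P=W[m]
    if len(P)>10: print("pad",len(P),P.mean(0),cv2.minAreaRect(P[:,:2].astype(np.float32)*1000))
E
python3 chk.py
```

```text
[0.58069639 0.21224813 0.22759744] [[0.033, 0.999, 0.003], [0.999, -0.033, 0.001], [0.001, 0.003, -1.0]] [-0.69697579  0.17909937 -0.05195376]
wrist plug top z 0.1630317825140029 1192 [0.58059854 0.21204475 0.16214734] ((580.5315551757812, 211.3569793701172), 15.010377883911133)
pad 1558 [0.51360061 0.24452873 0.09487555] ((513.27197265625, 243.90164184570312), (34.247676849365234, 39.20669174194336), 63.531333923339844)
top plug top z 0.16340361143350268 147 [0.5791033  0.21019139 0.16252596] ((579.3504638671875, 209.70040893554688), 14.441208839416504)
pad 293 [0.51113101 0.24304426 0.09524292] ((512.1484985351562, 243.47244262695312), (35.12724304199219, 38.901248931884766), 64.16297149658203)
```

The plug stands at z = 0.162 as predicted. Next I go over the paddle, turned so the closing axis is tangential and the fingers shut.

Emit:
apply_moves(
  series=[
    [8, -18, 0, 0, 0, 0, 0],
    [8, -20, 0, 0, 0, 0, 0],
    [8, -20, 0, 0, 0, 0, 0],
    [7, -15, 0, 0, 0, 0, 0],
    [0, 0, 0, 0, 0, -10, 0],
    [0, 0, 0, 0, 0, -10, 0],
    [0, 0, 0, 0, 0, -10, 0],
    [0, 0, 0, 0, 0, -10, 0],
    [0, 0, 0, 0, 0, -10, 0],
    [0, 0, 0, 0, 0, -10, 0],
    [0, 0, 0, 0, 0, -7, 0],
    [0, 0, 0, 0, 0, 0, 0],
  ],
)

```text
time_s: 11.15
position: [0.5081, 0.2456, 0.2257]
tool_rot: [[-0.907, 0.422, -0.001], [0.422, 0.907, -0.0], [0.001, -0.001, -1.0]]
ft_force: [0.2, 0.0, -0.3]
grip_width: 0.0002
gripper_force: 0.0
```

Emit:
apply_moves(
  series=[
    [0, 0, 25, 0, 0, 0, 0],
    [0, 0, 30, 0, 0, 0, 0],
    [0, 0, 25, 0, 0, 0, 0],
    [0, 0, 20, 0, 0, 0, 0],
    [0, 0, 15, 0, 0, 0, 0],
    [0, 0, 8, 0, 0, 0, 0],
    [0, 0, 0, 0, 0, 0, 0],
  ],
)

```text
time_s: 12.02
position: [0.5083, 0.2455, 0.1032]
tool_rot: [[-0.907, 0.421, -0.0], [0.421, 0.907, -0.0], [0.0, -0.0, -1.0]]
ft_force: [0.6, 0.1, -0.2]
grip_width: 0.0001
gripper_force: 0.0
```

Emit:
apply_moves(
  series=[
    [0, 0, 5, 0, 0, 0, 0],
    [0, 0, 4, 0, 0, 0, 0],
    [0, 0, 4, 0, 0, 0, 0],
    [0, 0, 4, 0, 0, 0, 0],
    [0, 0, 4, 0, 0, 0, 0],
    [0, 0, 0, 0, 0, 0, 0],
  ],
)

```text
time_s: 12.78
position: [0.5085, 0.2456, 0.0832]
tool_rot: [[-0.907, 0.421, 0.001], [0.421, 0.907, 0.0], [-0.001, 0.001, -1.0]]
ft_force: [-3.0, -0.1, 9.7]
grip_width: 0.0002
gripper_force: 4.9
```

Emit:
apply_moves(
  series=[
    [0, 0, 2, 0, 0, 0, 0],
    [0, 0, 1.5, 0, 0, 0, 0],
    [0, 0, 0, 0, 0, 0, 0],
    [0, 0, 0, 0, 0, 0, 0],
  ],
)

```text
time_s: 13.28
position: [0.5085, 0.2457, 0.0809]
tool_rot: [[-0.907, 0.421, 0.002], [0.421, 0.907, 0.0], [-0.002, 0.001, -1.0]]
ft_force: [-5.9, -0.7, 18.6]
grip_width: -0.0
gripper_force: 9.1
```

```bash
python3 chk.py
```

```text
[0.50849354 0.24570873 0.08091794] [[-0.907, 0.421, 0.002], [0.421, 0.907, 0.0], [-0.002, 0.001, -1.0]] [-5.93676384 -0.74057371 18.60888323]
wrist plug top z 0.07580629814548759 51 [0.56474571 0.22020165 0.07477407] ((564.9268798828125, 220.33030700683594), 3.356123447418213)
pad 814 [0.50004902 0.25018025 0.09181807] ((501.4720764160156, 248.6915740966797), (32.364959716796875, 16.123592376708984), 72.76119995117188)
top plug top z 0.14149550947352957 146 [0.57756099 0.21015712 0.14061321] ((577.4853515625, 209.9344482421875), 14.916444778442383)
```

The sleeve is at its stop (18.6 N) and the plug has dropped 22 mm. Letting the sleeve up slowly, then retreating.

Emit:
apply_moves(
  series=[
    [0, 0, -4, 0, 0, 0, 0],
    [0, 0, -5, 0, 0, 0, 0],
    [0, 0, -5, 0, 0, 0, 0],
    [0, 0, -8, 0, 0, 0, 0],
    [0, 0, -25, 0, 0, 0, 0],
    [0, 0, -35, 0, 0, 0, 0],
    [0, 0, -35, 0, 0, 0, 0],
    [0, 0, -20, 0, 0, 0, 0],
    [0, 0, 0, 0, 0, 0, 0],
    [40, 0, 0, 0, 0, 0, 0],
    [40, 0, 0, 0, 0, 0, 0],
    [0, 0, 0, 0, 0, 0, 0],
  ],
)

```text
time_s: 14.88
position: [0.4335, 0.2799, 0.2149]
tool_rot: [[-0.908, 0.419, -0.002], [0.419, 0.908, -0.001], [0.002, -0.001, -1.0]]
ft_force: [-0.1, 0.6, -0.1]
grip_width: 0.0003
gripper_force: 0.0
```

```bash
python3 chk.py; python3 - <<'E'
from h import *
a=cam("scene")["frame"][120:320,150:350]
save(cv2.resize(a,(600,600),interpolation=cv2.INTER_CUBIC),"fin.png")
E
```

```text
[0.43347394 0.27990318 0.21493686] [[-0.908, 0.419, -0.002], [0.419, 0.908, -0.001], [0.002, -0.001, -1.0]] [-0.07775266  0.55497902 -0.11596414]
wrist plug top z 0.1155751840101446 33 [0.56710443 0.21903682 0.11448504] ((568.22802734375, 218.63787841796875), 5.464812278747559)
top plug top z 0.1412721364146031 145 [0.57904576 0.21161819 0.14048237] ((579.0394897460938, 211.2231903076172), 14.574272155761719)
pad 293 [0.51127635 0.24312717 0.09528971] ((512.1530151367188, 243.42559814453125), (34.671913146972656, 38.93423080444336), 64.10218048095703)
```

View pics/fin.png

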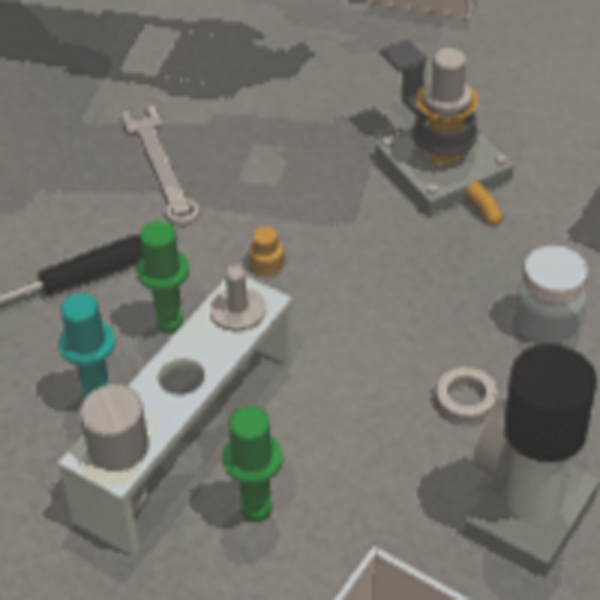

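The plug is home at (447,80), its flange on the rim and its top at z = 0.1405. The paddle is back up at 0.095, and the other two plugs are still in the stand.

```bash
python3 -c "
from rig import env
print(env.close_job())"
```

```text
the job is handed in; nothing more can be done
None
```

The mid-sized plug is home in the coupler with the sleeve back up in its locking position, the other two plugs are still in the stand, and the job was handed in at about 15 s of the 48 s allowed.

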